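Close the round cake tins

ROBOT

A 6-joint arm with a two-finger parallel gripper is mounted at the origin on the work surface. World frame = base frame: x ahead of the robot, y to its left, z up, the work surface at z = 0. Lengths are in m, angles in degrees, forces in N, time in s.
With the tool pointing down it reaches from about 0.4 to 0.825 m from the base axis. Payload 7 kg.
Tool frame: the origin (TCP) lies midway between the tips of the shut fingers; the grasp point (between the pads) lies 19 mm behind it; x points along the fingers, z is the direction in which the jaws open and shut, and the axes are right-handed (so a half turn about x gives the same grasp; the last joint's range is limited). The gripper opens to 88 mm and grips with 3 to 60 N. Pads are 19 mm wide; open, the fingers measure 130 mm over their backs; the gripper's body (78 mm by 193 mm) begins 47 mm behind the grasp point.
Start: joints at [-53.967, 20.546, 0.682, 0, -70.136, -16.507], TCP at [0.226, -0.636, 0.227] pointing down, gripper open.
Joint ranges: [-176.03, 176.03], [-82.01, 121.73], [-58.28, 71.71], [-173.87, 95.51], [-174.79, -0.11], [-173.66, 173.66]. Speed limits (degrees/s): [136.94, 136.94, 172.46, 180, 180, 180].

INTERFACE

Orientations are given as [roll, pitch, yaw] about the fixed x, y, z axes, in that order (R = Rz(yaw) Ry(pitch) Rx(roll)).
In Python, from plant import get_state, capture, close_job gives the robot as it stands.
- The arm moves only by the tool play_rows, never from a script. Its argument "series" is one flat list of numbers, 4 for each row, row after row: the shift along the tool's x, y, z in m, then the turn about the tool's x in rad. In form: [tx, ty, tz, spin, tx, ty, tz, spin, ...]. A call has exactly 5 rows; each row shifts and turns the commanded pose from where the row before left it, along the tool's axes as they then stand; what a row does not reach is not made up. A row lasts 1/12 s, in which the tool goes at most 41.7 mm and 7.16 degrees, less where a joint would pass 70% of its speed; a pose out of reach is approached as far as the arm can. A call is refused whole if a number of a shift passes 0.0417 or a number of a turn 0.125, either way. A call with a gripper value outside its range is refused whole. "jaw" is the opening in per cent of the stroke, from 0 (shut) to 100 (fully open), set as the call begins (left out, the last holds). The fingers move at their own pace and stop on an object; "squeeze" is the grip in N (left out, the last holds). Time passes only in rows, so rows that do not move let the fingers close, or fill a call up. It gives the time, the measured TCP pose, the force and the opening at its end, in the units of the state.
- get_state(): the state, without advancing time (a new reading comes with each control period).
- capture(name): name is "side" or "top"; returns a dict with "img" (384x512x3 uint8, blue, green, red), "K" (3x3 intrinsics, pixels), "world_from_camera" (4x4, takes a point from camera to world coordinates). Camera axes: x right, y down, z forward; pixel columns grow to the right and rows downward; lengths in m; the calibration is good to about 2 mm. A picture is of the moment at which its call begins. There is no depth.
- close_job(): hands the job in, once; it reports no verdict.
The state is a dict: "time_s": time; "joints": joint angles; "qd": joint speeds; "joint_torque": joint torques, N m; "tcp_pos": TCP position; "eef_rot": TCP orientation; "contact_force": force on the tool from outside, world axes, zero at the start; "moment": the same for the moment, N m; "gripper_width": finger opening in m.
Only numpy, scipy, OpenCV 4.12 (cv2) and the standard library are available. Lean on these libraries where they do the work, as an engineer would, in place of code of your own. Each camera call takes 0.05 s, during which the arm holds its last target.

TASK

The three round tins of baked cakes are ready to be put away: pick out the round lids and close each tin with the lid of its own size, sitting level with its plug down in the mouth. Leave the tins standing upright where they are, and do not move the square lids - their tins are still being filled.

Things in the scene. Friction and masses are not known exactly. Their poses are not given: they have to be found in the camera images.
- small_tin: The small round tin: open, plain metal, loose, standing upright; 68 mm outer diameter, 62 mm inner diameter, 56 mm tall, holding one cake (cake tops 22 mm below the rim). Origin: centre of its underside on the table, z up along its axis.
- middle_tin: The middle round tin: open, plain metal, loose, standing upright; 90 mm outer diameter, 84 mm inner diameter, 56 mm tall, holding two cakes (cake tops 22 mm below the rim). Origin: centre of its underside on the table, z up along its axis.
- large_tin: The large round tin: open, plain metal, loose, standing upright; 112 mm outer diameter, 106 mm inner diameter, 56 mm tall, holding four cakes (cake tops 22 mm below the rim). Origin: centre of its underside on the table, z up along its axis.
- small_round_lid: The small round lid, for the small tin: a flat metal disc 72 mm in diameter and 3 mm thick; under it a plug 8 mm deep, tapering from 54 mm to 44 mm in diameter at the bottom, drops loosely into the tin's mouth; on top a round black knob 24 mm in diameter and 30 mm tall. About 60 g, loose, lying right way up. Origin: centre of the plug's underside, z up; the disc spans 8 to 11 mm and the knob 11 to 41 mm above the origin. Seated, the origin is 48 mm above the tin's origin.
- middle_round_lid: The middle round lid, for the middle tin: a flat metal disc 94 mm in diameter and 3 mm thick; under it a plug 8 mm deep, tapering from 76 mm to 66 mm in diameter at the bottom, drops loosely into the tin's mouth; on top a round black knob 24 mm in diameter and 30 mm tall. About 90 g, loose, lying right way up. Origin: centre of the plug's underside, z up; the disc spans 8 to 11 mm and the knob 11 to 41 mm above the origin. Seated, the origin is 48 mm above the tin's origin.
- large_round_lid: The large round lid, for the large tin: a flat metal disc 116 mm in diameter and 3 mm thick; under it a plug 8 mm deep, tapering from 98 mm to 88 mm in diameter at the bottom, drops loosely into the tin's mouth; on top a round black knob 24 mm in diameter and 30 mm tall. About 130 g, loose, lying right way up. Origin: centre of the plug's underside, z up; the disc spans 8 to 11 mm and the knob 11 to 41 mm above the origin. Seated, the origin is 48 mm above the tin's origin.
- small_square_lid: A 70 mm square metal lid, loose, with the same black knob and heights as the round lids; about 80 g. Not wanted: leave it. Origin: centre of its underside, z up.
- large_square_lid: A 90 mm square metal lid, loose, with the same black knob and heights as the round lids; about 120 g. Not wanted: leave it. Origin: centre of its underside, z up.
Things that resemble listed ones, but are neither listed nor needed, are in the scene too. What is shaped like the small_round_lid but purple is not meant. Leave any purple look-alike of the middle_round_lid alone.

How it is judged:
By the outcome, as a careful person would: the job done as asked, in the order asked, and still so for the second after the job is handed in, with the robot touching nothing.
It also fails if it takes over 96 s, if anything falls off the work surface, if the arm or the gripper's body presses on something with over 40 N, if the wrist force passes 120 N, or if a joint passes its speed limit or range.

## Working session

There is one attempt and no reset: what is moved stays moved. The work goes in short steps, Python scripts to look and compute and a tool call to move; the robot and the scene stay as the last step left them, time stands still between calls to the robot, and variables do not carry over. Pictures are saved under pics/ and viewed, and the job is handed in when it is done.

Besides the shell and the picture viewer there is one more tool, called after "Request:" by a JSON object that holds its "api" and its "payload". play_rows: Moves the arm, as the interface text tells. Its arguments: {"type":"object","properties":{"series":{"type":"array","items":{"type":"number"}},"jaw":{"type":"number"},"squeeze":{"type":"number"}},"required":["series"]}

```bash
mkdir -p pics; ls; python3 - <<'E'
from plant import get_state, capture
import cv2,numpy as np
for n in("top","side"):
    c=capture(n);cv2.imwrite(f"pics/{n}0.png",c["img"]);np.savez(f"{n}0.npz",**c)
    print(n,c["K"],c["world_from_camera"].round(4))
s=get_state();print(s)
E
```

```text
pics
top [[422.94793359   0.         258.02589198]
 [  0.         422.94793359 192.81279836]
 [  0.           0.           1.        ]] [[ 0.019  -0.9896  0.1423  0.2806]
 [-0.9998 -0.0179  0.0087 -0.0127]
 [-0.0061 -0.1424 -0.9898  1.3169]
 [ 0.      0.      0.      1.    ]]
side [[419.47403887   0.         260.25109929]
 [  0.         419.47403887 193.32107188]
 [  0.           0.           1.        ]] [[-0.825  -0.2967  0.4809 -0.2169]
 [-0.565   0.4466 -0.6938  0.9358]
 [-0.0089 -0.8441 -0.5361  0.7788]
 [ 0.      0.      0.      1.    ]]
{'time_s': 0.1, 'joints': array([-5.39671850e+01,  2.05879363e+01,  6.39838910e-01, -1.76208592e-02,
       -7.01359842e+01, -1.65085100e+01]), 'qd': array([ 0.07618839, -0.01623315,  0.08547917,  0.15848217, -0.11897459,
        0.02105965]), 'joint_torque': array([-7.21953729e-04, -5.84164131e+01,  2.93750381e+01,  7.01531768e+00,
        1.01910697e-02, -5.89268257e-05]), 'tcp_pos': array([ 0.22543883, -0.63578329,  0.22571611]), 'eef_rot': array([  5.36434446,  89.91430156, 114.8826499 ]), 'contact_force': array([0.91873047, 0.38564452, 0.6692551 ]), 'moment': array([ 0.00607275,  0.01676565, -0.00238885]), 'gripper_width': 0.08738703697874596}
```

View pics/top0.png

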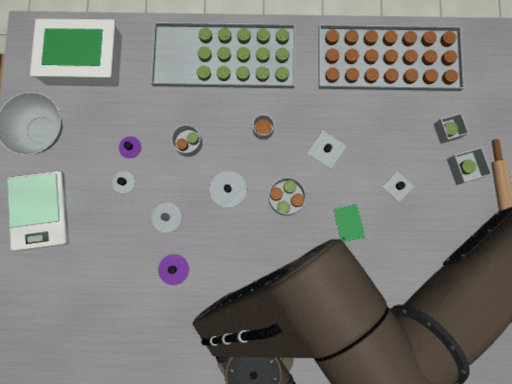

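View pics/side0.png

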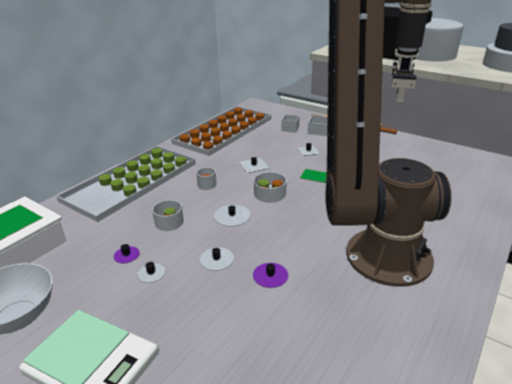

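```bash
cat > h.py <<'E'
import numpy as np,cv2
def load(n): 
    d=np.load(n);return d["img"],d["K"],d["world_from_camera"]
def ray(K,T,u,v):
    d=T[:3,:3]@np.linalg.solve(K,[u,v,1.]);return T[:3,3],d
def plane(K,T,u,v,z):
    o,d=ray(K,T,u,v);return o+d*(z-o[2])/d[2]
def tri(r1,r2):
    (o1,d1),(o2,d2)=r1,r2
    s=np.linalg.lstsq(np.c_[d1,-d2],o2-o1,rcond=None)[0]
    a=o1+d1*s[0];b=o2+d2*s[1];return (a+b)/2,np.linalg.norm(a-b)
def rect(img,K,T,z,x0,x1,y0,y1,s=1000.):
    # metric top-down view of plane z: col = (y1-y)*s, row=(x1-x)*s
    w,h=int((y1-y0)*s),int((x1-x0)*s)
    W=np.array([[0,-1/s,x1],[-1/s,0,y1],[0,0,z],[0,0,1.]]);W=np.array([[0,-1/s,x1],[-1/s,0,y1],[0,0,z]])
    Ti=np.linalg.inv(T)
    P=K@(Ti[:3,:3]@W+np.outer(Ti[:3,3],[0,0,1]))
    return cv2.warpPerspective(img,P,(w,h),flags=cv2.INTER_CUBIC|cv2.WARP_INVERSE_MAP)
E
python3 - <<'E'
from h import *
im,K,T=load("top0.npz")
cv2.imwrite("pics/crop1.png",cv2.resize(im[100:300,90:330],None,fx=3.2,fy=3,interpolation=cv2.INTER_CUBIC)[:600,:800])
im,K,T=load("side0.npz")
cv2.imwrite("pics/crop2.png",cv2.resize(im[140:300,90:330],None,fx=3.3,fy=3.3,interpolation=cv2.INTER_CUBIC)[:600,:800])
E
```

```text
(no output)
```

View pics/crop1.png

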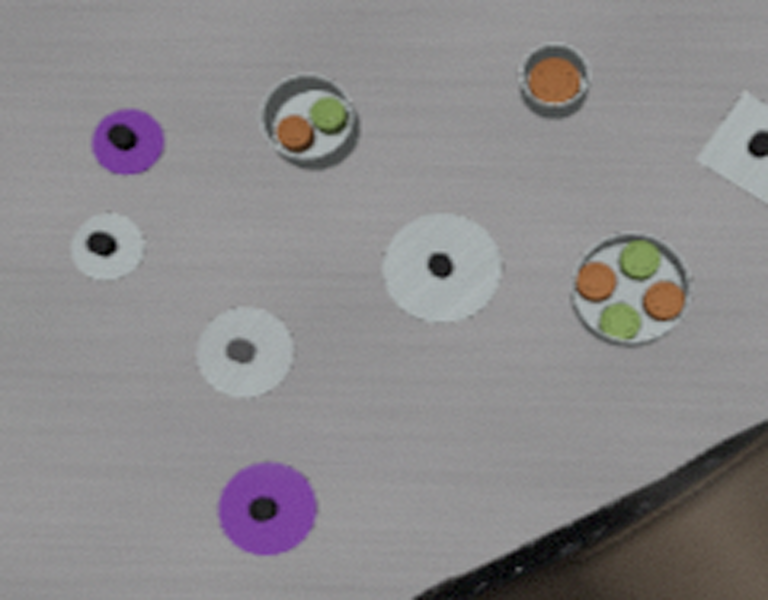

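View pics/crop2.png

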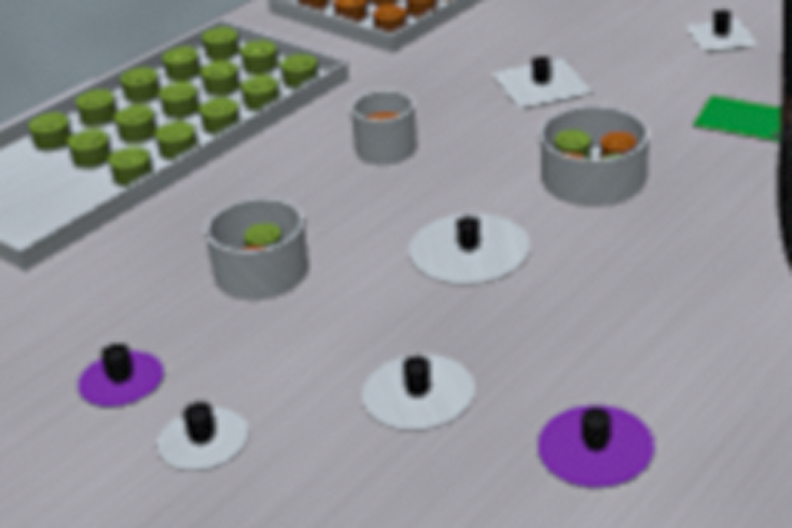

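```bash
cat > meas.py <<'E'
from h import *
import sys
def contour_fit(n,seeds,zs,test):
    im,K,T=load(n); m=test(im).astype(np.uint8)
    cs,_=cv2.findContours(m,cv2.RETR_EXTERNAL,cv2.CHAIN_APPROX_NONE)
    out={}
    for k,(u,v) in seeds.items():
        c=max(cs,key=lambda c:(cv2.pointPolygonTest(c,(u,v),True)))
        P=np.array([plane(K,T,a,b,zs[k]) for a,b in cv2.convexHull(c)[:,0].astype(float)])[:,:2]
        A=np.c_[2*P,np.ones(len(P))];x=np.linalg.lstsq(A,(P**2).sum(1),rcond=None)[0]
        R=np.hypot(P[:,0]-x[0],P[:,1]-x[1]);r=R.mean()
        out[k]=(x[:2],r*2,R.std());print(n,k,x[:2].round(4),"D",round(2*r*1000,1),"sd",round(R.std()*1000,2),"area",cv2.contourArea(c))
    return out
def bright(im):
    g=im.astype(int);return (g.min(2)>165)&(g.max(2)-g.min(2)<40)
if __name__=="__main__":
    z=.0095
    S=dict(small=(118,188),mid=(160,225),large=(220,197))
    im,K,T=load("top0.npz")
    for p in [(118,188),(160,225),(220,197),(145,180),(200,230),(120,220)]: print(p,im[p[1],p[0]])
    im,K,T=load("side0.npz")
    for p in [(155,275),(218,265),(228,218),(180,260)]: print(p,im[p[1],p[0]])
E
python3 meas.py
```

```text
(118, 188) [173 173 166]
(160, 225) [173 170 165]
(220, 197) [179 177 171]
(145, 180) [150 148 150]
(200, 230) [146 144 144]
(120, 220) [146 145 147]
(155, 275) [199 192 184]
(218, 265) [198 190 182]
(228, 218) [197 189 180]
(180, 260) [168 160 162]
```

```bash
cat > m2.py <<'E'
from meas import *
S=dict(small=(118,188),mid=(158,225),large=(220,197))
Z={k:.0105 for k in S}
contour_fit("top0.npz",S,Z,lambda i:cv2.GaussianBlur(i,(3,3),0)[:,:,1]>159)
S2=dict(small=(152,277),mid=(212,265),large=(228,220))
contour_fit("side0.npz",S2,Z,lambda i:cv2.GaussianBlur(i,(3,3),0)[:,:,1]>175)
# knobs
it,Kt,Tt=load("top0.npz");is_,Ks,Ts=load("side0.npz")
def knob(im,u,v,th,r=9):
    w=im[v-r:v+r+1,u-r:u+r+1].max(2)<th
    m=cv2.moments(w.astype(np.uint8),True);return u-r+m["m10"]/m["m00"],v-r+m["m01"]/m["m00"],m["m00"]
for k,(a,b) in dict(small=((122,181),(150,268)),mid=((165,217),(216,254)),large=((227,188),(232,211))).items():
    p=knob(it,*a,125);q=knob(is_,*b,110);x,e=tri(ray(Kt,Tt,*p[:2]),ray(Ks,Ts,*q[:2]))
    print("knob",k,np.round(p,1),np.round(q,1),x.round(4),"gap",round(e,4))
# tins rectified
ims=[]
C=dict(small=(263,127,68),mid=(187,140,90),large=(287,197,112))
for k,(u,v,D) in C.items():
    c=plane(Kt,Tt,u,v,.056); 
    row=[]
    for im,K,T in((it,Kt,Tt),(is_,Ks,Ts)):
        R=rect(im,K,T,.056,c[0]-.1,c[0]+.1,c[1]-.1,c[1]+.1,1300);row.append(R)
    ims.append(np.vstack(row));print(k,c.round(4))
cv2.imwrite("pics/tins.png",np.hstack(ims))
E
python3 m2.py
```

```text
top0.npz small [0.4959 0.4229] D 69.1 sd 0.52 area 352.5
top0.npz mid [0.3879 0.2825] D 90.8 sd 0.58 area 641.0
top0.npz large [0.4799 0.0936] D 114.3 sd 0.54 area 992.5
side0.npz small [0.4946 0.4213] D 69.0 sd 0.47 area 210.5
side0.npz mid [0.3866 0.2811] D 90.4 sd 0.94 area 386.5
side0.npz large [0.4785 0.092 ] D 112.3 sd 0.88 area 411.5
knob small [121.4 180.9  67. ] [150.  267.7  98. ] [0.4951 0.4225 0.0259] gap 0.0021
knob mid [164.9 216.5  57. ] [215.8 253.4  84. ] [0.3872 0.282  0.026 ] gap 0.0015
knob large [227.2 188.   57. ] [231.4 210.2  60. ] [0.479  0.0938 0.0257] gap 0.0014
small [ 0.667 -0.013  0.056]
mid [0.6217 0.2196 0.056 ]
large [ 0.4508 -0.0889  0.056 ]
```

View pics/tins.png

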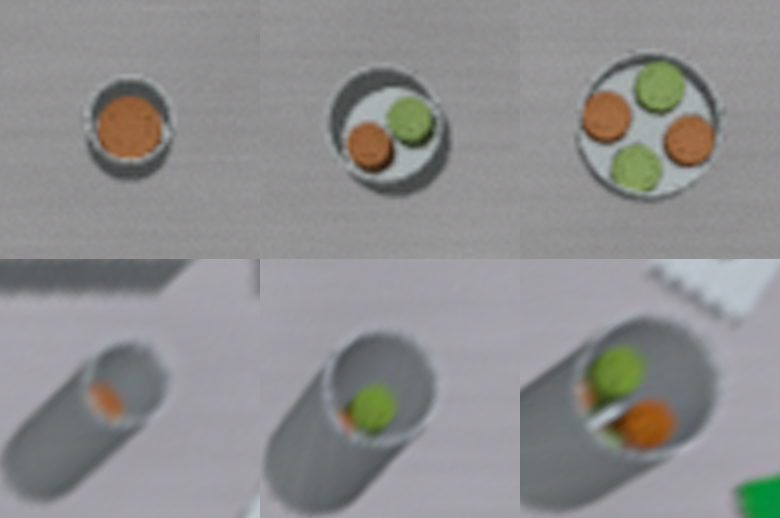

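```bash
cat > m3.py <<'E'
from h import *
it=load("top0.npz");is_=load("side0.npz")
C=dict(small=(263,127,68),mid=(187,140,90),large=(287,197,112))
s=2000.;row=[]
for k,(u,v,D) in C.items():
    c=plane(it[1],it[2],u,v,.056);col=[]
    for n,(im,K,T) in(("top",it),("side",is_)):
        R=rect(im,K,T,.056,c[0]-.065,c[0]+.065,c[1]-.065,c[1]+.065,s)
        g=cv2.GaussianBlur(R,(0,0),2)[:,:,1]
        h=cv2.HoughCircles(g,cv2.HOUGH_GRADIENT_ALT,1,5,param1=60,param2=0.3,minRadius=int((D/2-5)*s/1000),maxRadius=int((D/2+3)*s/1000))
        if h is not None:
          for a,b,r in h[0].reshape(-1,h.shape[-1])[:3,:3]:
            print(k,n,round(c[0]+.065-(b+.0)/s,4),round(c[1]+.065-a/s,4),"D",round(2*r/s*1000,1))
            cv2.circle(R,(int(a),int(b)),int(r),(0,0,255),1)
        col.append(R)
    row.append(np.vstack(col))
cv2.imwrite("pics/tins2.png",np.hstack(row))
E
python3 m3.py
```

```text
small top 0.659 -0.0105 D 64.3
small top 0.6765 -0.013 D 60.3
mid top 0.6277 0.2231 D 88.2
mid top 0.6132 0.2186 D 86.6
large top 0.4513 -0.0874 D 108.4
```

View pics/tins2.png

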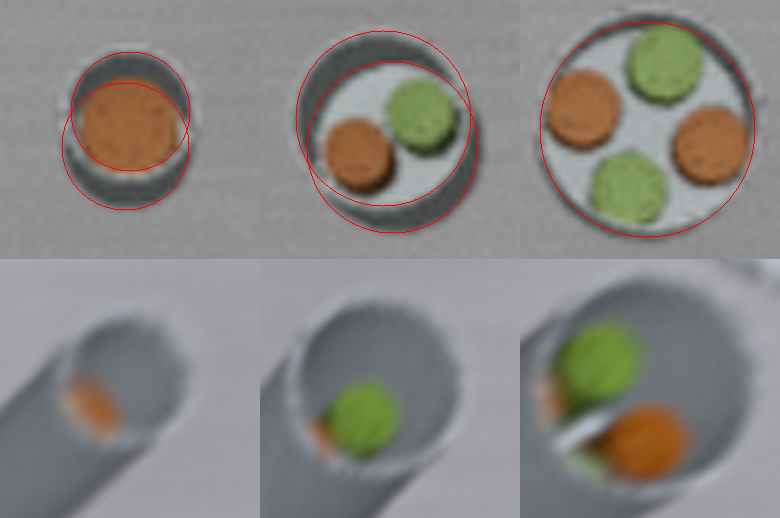

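```bash
cat > m4.py <<'E'
from h import *
def ringfit(view,c,D,lo=4,hi=4,iters=6,name=""):
    im,K,T=view;Ti=np.linalg.inv(T);g=cv2.cvtColor(im,cv2.COLOR_BGR2GRAY).astype(np.float32)
    sat=(im.max(2).astype(np.float32)-im.min(2)); g=g-2*np.maximum(sat-25,0)
    c=np.array(c,float);th=np.linspace(0,2*np.pi,180,endpoint=False)
    for it in range(iters):
        rr=np.arange(D/2-1.5-lo,D/2-1.5+hi+.01,.25)/1000
        X=c[0]+np.outer(np.cos(th),rr);Y=c[1]+np.outer(np.sin(th),rr)
        P=np.stack([X,Y,np.full_like(X,.056)],-1)@Ti[:3,:3].T+Ti[:3,3]
        p=P@K.T;u=(p[...,0]/p[...,2]).astype(np.float32);v=(p[...,1]/p[...,2]).astype(np.float32)
        I=cv2.remap(g,u,v,cv2.INTER_CUBIC)
        # ridge response: I(r)-mean of I(r+-2.5mm)
        k=10;pad=np.pad(I,((0,0),(k,k)),mode="edge")
        rid=I-np.maximum(pad[:,:-2*k],pad[:,2*k:])
        j=rid[:,4:-4].argmax(1)+4;w=rid[np.arange(len(th)),j]
        ok=w>3
        P2=np.c_[X[np.arange(180),j],Y[np.arange(180),j]][ok]
        # fixed radius robust fit
        from scipy.optimize import least_squares
        f=least_squares(lambda q:np.hypot(P2[:,0]-q[0],P2[:,1]-q[1])-q[2],[*c,D/2000],loss="soft_l1",f_scale=.0007)
        c=f.x[:2]
    res=np.abs(f.fun)
    print(name,c.round(4),"D",round(f.x[2]*2000,1),"n",ok.sum(),"med res mm",round(np.median(res)*1000,2));return c
if __name__=="__main__":
    t=load("top0.npz");s=load("side0.npz")
    for k,c,D in(("small",(.6755,-.013),68),("mid",(.6277,.2231),90),("large",(.452,-.0885),112)):
        ringfit(t,c,D,name=k+" top");ringfit(s,c,D,name=k+" side")
E
python3 m4.py
```

```text
small top [ 0.6767 -0.0125] D 67.1 n 166 med res mm 0.46
small side [ 0.6692 -0.0117] D 65.9 n 62 med res mm 0.44
mid top [0.6294 0.2262] D 87.9 n 158 med res mm 0.54
mid side [0.6271 0.224 ] D 90.0 n 57 med res mm 0.25
large top [ 0.4578 -0.0893] D 110.5 n 137 med res mm 0.54
large side [ 0.4558 -0.0918] D 112.6 n 29 med res mm 0.25
```

```bash
cat > go.py <<'E'
from h import *
from plant import get_state
from scipy.spatial.transform import Rotation as Ro
def rel(t,spin=0):
    s=get_state();R=Ro.from_euler("xyz",s["eef_rot"],degrees=True).as_matrix()
    d=np.array(t)-s["tcp_pos"];print("t",round(s["time_s"],2),"tcp",s["tcp_pos"].round(4),"w",round(s["gripper_width"],4),"F",s["contact_force"].round(1),"j",s["joints"].round(0))
    print("axes(cols)",R.round(3).tolist());print("tool shift",(R.T@d).round(4),"world",d.round(4))
    return s
E
python3 - <<'E'
from go import *;from m4 import ringfit
s=load("side0.npz");t=load("top0.npz")
ringfit(s,(.676,-.013),68,2,2,name="small side")
ringfit(s,(.675,-.014),68,1.5,1.5,name="small side")
rel([.479,.093,.15])
for p,z in(((62,125),.08),((67,190),.05),((130,147),.041)): print(p,plane(t[1],t[2],*p,z).round(3))
im=s[0].copy();Ti=np.linalg.inv(s[2]);im=cv2.resize(im,None,fx=4,fy=4,interpolation=cv2.INTER_CUBIC)
for c,col,z,r in(((.6767,-.0125),(0,0,255),.056,.034),((.6692,-.0117),(0,255,0),.056,.034),((.675,-.014),(255,0,0),.056,.034),((.675,-.014),(255,0,0),0,.034)):
  a=np.linspace(0,6.28,100);P=np.c_[c[0]+r*np.cos(a),c[1]+r*np.sin(a),0*a+z]@Ti[:3,:3].T+Ti[:3,3]
  p=P@s[1].T;p=(p[:,:2]/p[:,2:]+.5)*4;cv2.polylines(im,[p.astype(np.int32)],True,col,1)
cv2.imwrite("pics/st.png",im[600:820,740:920].repeat(2,0).repeat(2,1))
E
```

```text
small side [ 0.6663 -0.0251] D 68.0 n 0 med res mm nan
small side [ 0.675 -0.014] D 68.0 n 0 med res mm nan
t 0.1 tcp [ 0.2254 -0.6358  0.2257] w 0.0874 F [0.9 0.4 0.7] j [-54.  21.   1.  -0. -70. -17.]
axes(cols) [[-0.001, -0.943, -0.334], [0.001, -0.334, 0.943], [-1.0, 0.0, 0.001]]
tool shift [ 0.0765 -0.4825  0.6021] world [ 0.2536  0.7288 -0.0757]
(62, 125) [0.655 0.597 0.08 ]
(67, 190) [0.461 0.579 0.05 ]
(130, 147) [0.6   0.398 0.041]
  return _methods._mean(a, axis=axis, dtype=dtype,
  ret = ret.dtype.type(ret / rcount)
```

View pics/st.png

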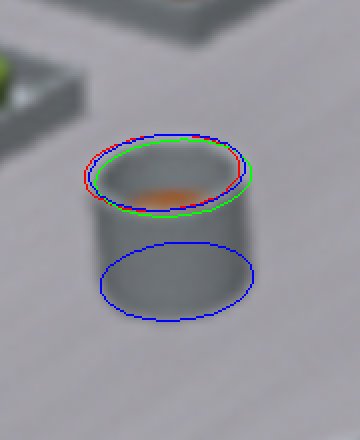

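Request:
{"api": "play_rows", "payload": {"series": [0.002, -0.024, 0.03, 0, 0.002, -0.024, 0.03, 0, 0.002, -0.024, 0.03, 0, 0.002, -0.024, 0.03, 0, 0.002, -0.024, 0.03, 0], "jaw": 55, "squeeze": 25}}

```text
time_s: 0.52
tcp_pos: [0.2885, -0.4529, 0.2159]
eef_rot: [21.8, 90.0, 131.3]
contact_force: [0.8, 0.4, 0.0]
gripper_width: 0.0599
```

Request:
{"api": "play_rows", "payload": {"series": [0.002, -0.024, 0.03, 0, 0.002, -0.024, 0.03, 0, 0.002, -0.024, 0.03, 0, 0.002, -0.024, 0.03, 0, 0.002, -0.024, 0.03, 0]}}

```text
time_s: 0.93
tcp_pos: [0.3514, -0.2714, 0.2064]
eef_rot: [-59.2, 90.0, 50.3]
contact_force: [1.5, 0.0, 0.0]
gripper_width: 0.0482
```

Request:
{"api": "play_rows", "payload": {"series": [0.002, -0.024, 0.03, 0, 0.002, -0.024, 0.03, 0, 0.002, -0.024, 0.03, 0, 0.002, -0.024, 0.03, 0, 0.002, -0.024, 0.03, 0]}}

```text
time_s: 1.35
tcp_pos: [0.4144, -0.0898, 0.1966]
eef_rot: [-84.0, 90.0, 25.6]
contact_force: [0.6, -0.8, -0.0]
gripper_width: 0.0482
```

Request:
{"api": "play_rows", "payload": {"series": [0.002, -0.024, 0.03, 0, 0.002, -0.024, 0.03, 0, 0.002, -0.024, 0.03, 0, 0.002, -0.024, 0.03, 0, 0.002, -0.024, 0.03, 0]}}

```text
time_s: 1.77
tcp_pos: [0.4774, 0.0918, 0.1865]
eef_rot: [-43.0, 90.0, 66.5]
contact_force: [1.6, -1.3, 0.1]
gripper_width: 0.0481
```

```bash
python3 -c "
from go import *
rel([.479,.093,.09])"
```

```text
t 1.77 tcp [0.4774 0.0918 0.1865] w 0.0481 F [ 1.6 -1.3  0.1] j [  34.    4.  -26.   -0.  -60. -105.]
axes(cols) [[0.0, -0.942, -0.335], [0.0, -0.335, 0.942], [-1.0, -0.0, 0.0]]
tool shift [ 0.0965 -0.0019  0.0006] world [ 0.0016  0.0012 -0.0965]
```

Request:
{"api": "play_rows", "payload": {"series": [0.03, -0.002, 0.0005, 0, 0.03, 0, 0, 0, 0.03, 0, 0, 0, 0.03, 0, 0, 0, 0, 0, 0, 0]}}

```text
time_s: 2.18
tcp_pos: [0.4755, 0.0892, 0.0615]
eef_rot: [96.9, 89.5, -153.6]
contact_force: [-1.0, -0.1, -0.0]
gripper_width: 0.0482
```

```bash
cat > snap.py <<'E'
import sys
from go import *
from plant import capture
n=sys.argv[1];o=[]
for k in("top","side"):
    c=capture(k);np.savez(f"{n}_{k}.npz",**c);o.append(c["img"])
if len(sys.argv)>2:
    p=np.array(eval(sys.argv[2]));q=[]
    for k,im in zip(("top","side"),o):
        _,K,T=load(f"{n}_{k}.npz");Ti=np.linalg.inv(T);v=K@(Ti[:3,:3]@p+Ti[:3,3]);u,w=(v[:2]/v[2]).astype(int)
        u=min(max(u,65),447);w=min(max(w,65),319);q.append(cv2.resize(im[w-65:w+65,u-65:u+65],(390,390),interpolation=cv2.INTER_CUBIC));print(k,"crop corner",u-65,w-65)
    cv2.imwrite(f"pics/{n}.png",np.hstack(q))
else: cv2.imwrite(f"pics/{n}.png",cv2.resize(np.hstack(o),(800,300)))
E
python3 snap.py a1 "[.479,.093,.03]"; python3 -c "
from go import *
rel([.479,.093,.015])"
```

```text
top crop corner 162 122
side crop corner 166 143
t 2.28 tcp [0.4787 0.0905 0.0663] w 0.0485 F [ 0.1 -0.2  0.9] j [  34.   13.  -34.    0.  -43. -104.]
axes(cols) [[-0.002, -0.942, -0.335], [-0.002, -0.335, 0.942], [-1.0, 0.003, -0.001]]
tool shift [ 0.0513 -0.0013  0.0023] world [ 0.0003  0.0025 -0.0513]
```

View pics/a1.png

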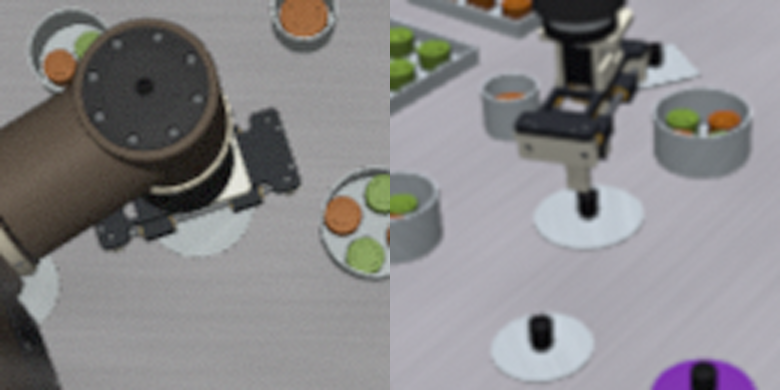

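The gripper sits over the large lid's knob (side crop about (585,205)). I'll go down and grip.

Request:
{"api": "play_rows", "payload": {"series": [0.015, 0, 0.001, 0, 0.015, -0.001, 0.001, 0, 0.011, 0, 0, 0, 0.01, 0, 0, 0, 0, 0, 0, 0]}}

```text
time_s: 2.7
tcp_pos: [0.48, 0.0933, 0.0162]
eef_rot: [-83.0, 90.0, 26.5]
contact_force: [0.4, -0.4, -0.9]
gripper_width: 0.048
```

Request:
{"api": "play_rows", "payload": {"series": [0, 0, 0, 0, 0, 0, 0, 0, 0, 0, 0, 0, 0, 0, 0, 0, 0, 0, 0, 0], "jaw": 0, "squeeze": 25}}

```text
time_s: 3.12
tcp_pos: [0.48, 0.0934, 0.0164]
eef_rot: [-78.9, 89.9, 30.6]
contact_force: [-1.3, 0.6, 7.1]
gripper_width: 0.0236
```

Request:
{"api": "play_rows", "payload": {"series": [0, 0, 0, 0, 0, 0, 0, 0, 0, 0, 0, 0, 0, 0, 0, 0, 0, 0, 0, 0]}}

```text
time_s: 3.53
tcp_pos: [0.48, 0.0935, 0.0164]
eef_rot: [-85.0, 89.9, 24.6]
contact_force: [-1.3, 0.8, 7.2]
gripper_width: 0.0233
```

```bash
python3 -c "
from go import *
rel([.457,-.0905,.17])"
```

```text
t 3.53 tcp [0.48   0.0935 0.0164] w 0.0233 F [-1.3  0.8  7.2] j [  34.   18.  -37.    0.  -35. -105.]
axes(cols) [[0.001, -0.942, -0.335], [0.001, -0.335, 0.942], [-1.0, -0.001, 0.0]]
tool shift [-0.1537  0.083  -0.1656] world [-0.023  -0.184   0.1536]
```

Request:
{"api": "play_rows", "payload": {"series": [-0.01, 0, 0, 0, -0.025, 0, 0, 0, -0.03, 0, 0, 0, -0.03, 0, 0, 0, -0.015, 0, 0, 0]}}

```text
time_s: 3.95
tcp_pos: [0.4805, 0.0936, 0.129]
eef_rot: [-85.9, 89.8, 23.6]
contact_force: [1.4, -0.2, -1.6]
gripper_width: 0.0234
```

Request:
{"api": "play_rows", "payload": {"series": [0, 0.008, -0.016, 0, 0, 0.01, -0.02, 0, 0, 0.01, -0.02, 0, 0, 0.01, -0.02, 0, 0, 0.01, -0.02, 0]}}

```text
time_s: 4.37
tcp_pos: [0.4657, -0.0143, 0.1257]
eef_rot: [27.1, 90.0, 136.6]
contact_force: [0.0, 0.5, -1.9]
gripper_width: 0.0231
```

Request:
{"api": "play_rows", "payload": {"series": [0, 0.01, -0.02, 0, 0, 0.01, -0.02, 0, 0, 0.009, -0.018, 0, 0, 0.006, -0.012, 0, 0, 0, 0, 0]}}

```text
time_s: 4.78
tcp_pos: [0.4557, -0.0929, 0.1254]
eef_rot: [77.4, 89.9, -173.2]
contact_force: [-0.0, 0.4, -2.3]
gripper_width: 0.0232
```

```bash
python3 snap.py a2 "[.457,-.09,.06]"; python3 -c "
from go import *
rel([.457,-.0905,.065])"
```

```text
top crop corner 222 129
side crop corner 204 113
t 4.88 tcp [ 0.4564 -0.0914  0.1255] w 0.0233 F [ 0.6  0.1 -1. ] j [ 13.   6. -33.  -0. -51. -84.]
axes(cols) [[-0.0, -0.943, -0.333], [0.0, -0.333, 0.943], [-1.0, 0.0, 0.0]]
tool shift [ 0.0605 -0.0009  0.0006] world [ 0.0006  0.0009 -0.0605]
```

View pics/a2.png

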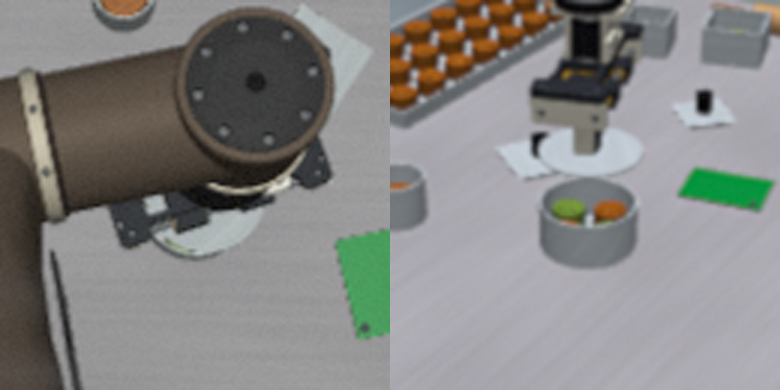

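The large lid hangs level and centred above the large tin (side crop, tin at (588,220)). Lowering.

Request:
{"api": "play_rows", "payload": {"series": [0.015, -0.001, 0, 0, 0.016, 0, 0, 0, 0.014, 0, 0, 0, 0.008, 0, 0, 0, 0.006, 0, 0, 0]}}

```text
time_s: 5.3
tcp_pos: [0.4574, -0.0902, 0.0658]
eef_rot: [80.5, 89.9, -169.9]
contact_force: [-0.2, -0.1, -0.7]
gripper_width: 0.0233
```

Request:
{"api": "play_rows", "payload": {"series": [0.001, 0, 0, 0, 0, 0, 0, 0, 0, 0, 0, 0, 0, 0, 0, 0, 0, 0, 0, 0]}}

```text
time_s: 5.72
tcp_pos: [0.4581, -0.0907, 0.0662]
eef_rot: [-98.9, 89.9, 10.7]
contact_force: [-0.2, 0.3, -1.7]
gripper_width: 0.0234
```

Request:
{"api": "play_rows", "payload": {"series": [0, 0, 0, 0, 0, 0, 0, 0, 0, 0, 0, 0, 0, 0, 0, 0, 0, 0, 0, 0], "jaw": 55}}

```text
time_s: 6.13
tcp_pos: [0.4577, -0.0908, 0.0657]
eef_rot: [-101.4, 90.0, 8.1]
contact_force: [0.2, 0.4, 0.1]
gripper_width: 0.0469
```

Request:
{"api": "play_rows", "payload": {"series": [-0.01, 0, 0, 0, -0.02, 0, 0, 0, -0.03, 0, 0, 0, -0.03, 0, 0, 0, -0.03, 0, 0, 0]}}

```text
time_s: 6.55
tcp_pos: [0.4572, -0.0909, 0.1869]
eef_rot: [85.3, 90.0, -165.1]
contact_force: [1.6, 0.6, -0.6]
gripper_width: 0.0486
```

```bash
python3 snap.py a3 "[.457,-.09,.06]"; python3 -c "
from go import *
rel([.387,.2815,.15])"
```

```text
top crop corner 222 129
side crop corner 204 113
t 6.65 tcp [ 0.4606 -0.0906  0.1905] w 0.0483 F [-0.  -0.8  0.4] j [ 13.   2. -28.   0. -60. -84.]
axes(cols) [[0.009, -0.942, -0.335], [0.0, -0.335, 0.942], [-1.0, -0.008, -0.002]]
tool shift [ 0.04   -0.0551  0.3754] world [-0.0736  0.3721 -0.0405]
```

View pics/a3.png

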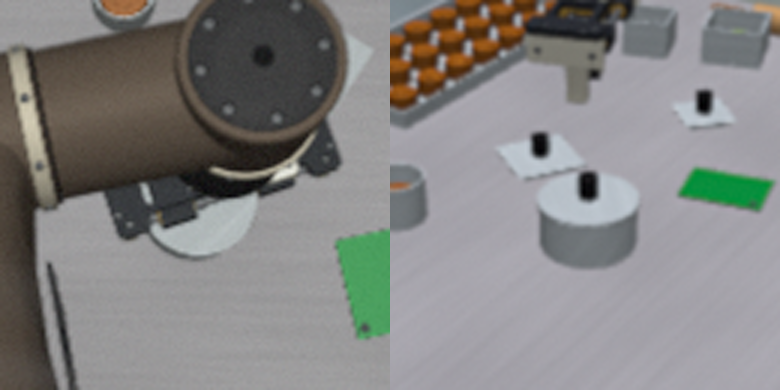

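The large lid is seated level on its tin. Next is the middle lid.

Request:
{"api": "play_rows", "payload": {"series": [0, -0.005, 0.035, 0, 0, -0.005, 0.035, 0, 0, -0.005, 0.035, 0, 0, -0.005, 0.035, 0, 0, -0.005, 0.035, 0]}}

```text
time_s: 7.07
tcp_pos: [0.422, 0.0838, 0.1855]
eef_rot: [-61.3, 90.0, 48.1]
contact_force: [1.5, -0.0, 0.7]
gripper_width: 0.0482
```

Request:
{"api": "play_rows", "payload": {"series": [0, -0.005, 0.035, 0, 0, -0.005, 0.035, 0, 0, -0.006, 0.035, 0, 0, -0.007, 0.035, 0, 0, -0.007, 0.035, 0]}}

```text
time_s: 7.48
tcp_pos: [0.3917, 0.2592, 0.1855]
eef_rot: [-47.5, 90.0, 62.1]
contact_force: [1.6, -0.2, -0.4]
gripper_width: 0.0481
```

Request:
{"api": "play_rows", "payload": {"series": [0.02, 0, 0.02, 0, 0.03, 0, 0.005, 0, 0.03, 0, 0, 0, 0.03, 0, 0, 0, 0, 0, 0, 0]}}

```text
time_s: 7.9
tcp_pos: [0.3816, 0.2781, 0.0705]
eef_rot: [122.9, 89.5, -127.6]
contact_force: [-1.7, -1.1, -0.4]
gripper_width: 0.0481
```

```bash
python3 snap.py a4 "[.387,.282,.03]"; python3 -c "
from go import *
rel([.387,.2815,.018])"
```

```text
top crop corner 99 151
side crop corner 150 187
t 8.0 tcp [0.3839 0.2805 0.0752] w 0.0483 F [0.1 0.5 1.2] j [  60.   11.  -35.    0.  -44. -130.]
axes(cols) [[-0.001, -0.942, -0.335], [-0.003, -0.335, 0.942], [-1.0, 0.002, -0.002]]
tool shift [ 0.0572 -0.0033  0.    ] world [ 0.0031  0.001  -0.0572]
```

View pics/a4.png

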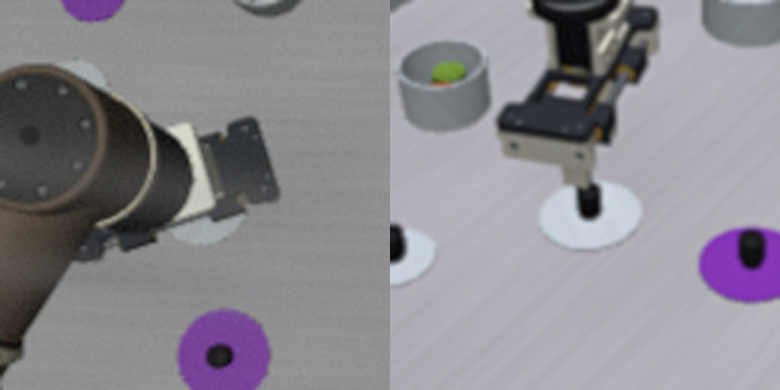

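The grey middle disc (side crop (588,213)) is under the gripper, and the purple look-alike stays clear at (755,265). Descending to grip.

Request:
{"api": "play_rows", "payload": {"series": [0.018, -0.003, 0, 0, 0.018, 0, 0, 0, 0.012, 0, 0, 0, 0.008, 0, 0, 0, 0, 0, 0, 0]}}

```text
time_s: 8.42
tcp_pos: [0.3873, 0.2823, 0.0198]
eef_rot: [-73.8, 90.0, 35.7]
contact_force: [-0.6, 0.2, 0.2]
gripper_width: 0.0482
```

Request:
{"api": "play_rows", "payload": {"series": [0, 0, 0, 0, 0, 0, 0, 0, 0, 0, 0, 0, 0, 0, 0, 0, 0, 0, 0, 0], "jaw": 0}}

```text
time_s: 8.83
tcp_pos: [0.3872, 0.2825, 0.0203]
eef_rot: [-55.3, 89.9, 54.2]
contact_force: [-1.3, -0.8, 6.8]
gripper_width: 0.023
```

Request:
{"api": "play_rows", "payload": {"series": [0, 0, 0, 0, 0, 0, 0, 0, 0, 0, 0, 0, 0, 0, 0, 0, 0, 0, 0, 0]}}

```text
time_s: 9.25
tcp_pos: [0.3872, 0.2825, 0.0203]
eef_rot: [-63.7, 89.9, 45.9]
contact_force: [-1.0, 0.2, 6.7]
gripper_width: 0.0233
```

```bash
python3 -c "
from go import *
rel([.628,.225,.15])"
```

```text
t 9.25 tcp [0.3872 0.2825 0.0203] w 0.0233 F [-1.   0.2  6.7] j [  60.   16.  -38.    0.  -35. -130.]
axes(cols) [[0.001, -0.942, -0.335], [0.001, -0.335, 0.942], [-1.0, -0.001, 0.0]]
tool shift [-0.1296 -0.2077 -0.1347] world [ 0.2408 -0.0575  0.1297]
```

Request:
{"api": "play_rows", "payload": {"series": [-0.01, 0, 0, 0, -0.025, 0, 0, 0, -0.03, 0, 0, 0, -0.03, 0, 0, 0, -0.015, 0, 0, 0]}}

```text
time_s: 9.67
tcp_pos: [0.3877, 0.283, 0.1329]
eef_rot: [-60.1, 89.8, 49.4]
contact_force: [1.0, 1.3, -2.1]
gripper_width: 0.0233
```

Request:
{"api": "play_rows", "payload": {"series": [0, -0.014, -0.009, 0, 0, -0.02, -0.013, 0, 0, -0.022, -0.014, 0, 0, -0.022, -0.014, 0, 0, -0.022, -0.014, 0]}}

```text
time_s: 10.08
tcp_pos: [0.5034, 0.2547, 0.1296]
eef_rot: [45.8, 90.0, 155.3]
contact_force: [0.5, 1.1, -1.1]
gripper_width: 0.0229
```

Request:
{"api": "play_rows", "payload": {"series": [0, -0.022, -0.014, 0, 0, -0.022, -0.014, 0, 0, -0.022, -0.014, 0, 0, -0.022, -0.014, 0, 0, -0.019, -0.013, 0]}}

```text
time_s: 10.5
tcp_pos: [0.6277, 0.2253, 0.1291]
eef_rot: [100.0, 90.0, -150.5]
contact_force: [0.3, 0.7, -1.0]
gripper_width: 0.0234
```

```bash
python3 snap.py a5 "[.628,.225,.06]"; python3 -c "
from go import *
rel([.628,.225,.069])"
```

```text
top crop corner 120 72
side crop corner 100 140
t 10.6 tcp [0.6288 0.2247 0.1284] w 0.0232 F [-1.9 -0.  -2.3] j [  36.   24.   -8.    0.  -59. -107.]
axes(cols) [[-0.0, -0.943, -0.332], [-0.001, -0.332, 0.943], [-1.0, 0.001, -0.001]]
tool shift [0.0594 0.0006 0.0006] world [-0.0008  0.0003 -0.0594]
```

View pics/a5.png

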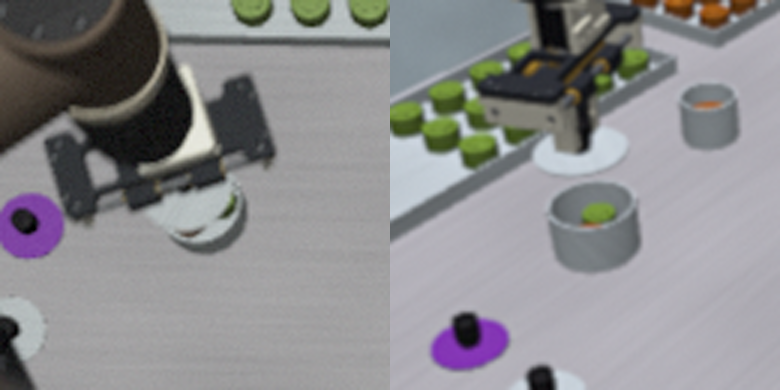

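```bash
python3 - <<'E'
from h import *
for k,c in(("top",(120,72)),("side",(100,140))):
    im,K,T=load(f"a5_{k}.npz");Ti=np.linalg.inv(T)
    for p in((.628,.225,.119),(.628,.225,.056)):
        v=K@(Ti[:3,:3]@np.array(p)+Ti[:3,3]);u=v[:2]/v[2];print(k,p,((u-c)*3).round(0)+[390*(k=="side"),0])
E
```

```text
top (0.628, 0.225, 0.119) [185. 180.]
top (0.628, 0.225, 0.056) [196. 198.]
side (0.628, 0.225, 0.119) [580. 149.]
side (0.628, 0.225, 0.056) [588. 201.]
```

```bash
python3 - <<'E'
from m4 import *
s=load("a5_side.npz")
for lo in(3,4,6): ringfit(s,(.628,.225),90,lo,lo,name="mid side now")
im,K,T=s;Ti=np.linalg.inv(T);b=cv2.resize(im,None,fx=6,fy=6,interpolation=cv2.INTER_CUBIC)
for c,col,r in(((.628,.225),(0,0,255),.045),((.6271,.224),(0,255,0),.045),((.6235,.2235),(255,0,0),.045)):
  a=np.linspace(0,6.28,100);P=np.c_[c[0]+r*np.cos(a),c[1]+r*np.sin(a),0*a+.056]@Ti[:3,:3].T+Ti[:3,3]
  p=P@K.T;p=(p[:,:2]/p[:,2:]+.5)*6;cv2.polylines(b,[p.astype(np.int32)],True,col,1)
cv2.imwrite("pics/mt.png",b[1080:1440,780:1200])
E
```

```text
mid side now [0.6266 0.2244] D 89.0 n 51 med res mm 0.26
mid side now [0.6268 0.2242] D 89.6 n 70 med res mm 0.27
mid side now [0.6262 0.2246] D 90.4 n 107 med res mm 0.81
```

View pics/mt.png

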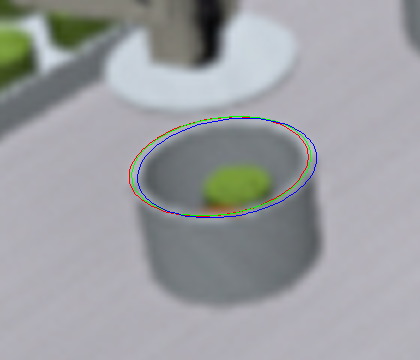

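Request:
{"api": "play_rows", "payload": {"series": [0.015, 0.001, 0.001, 0, 0.016, 0.001, 0, 0, 0.014, 0, 0, 0, 0.008, 0, 0, 0, 0.006, 0, 0, 0]}}

```text
time_s: 11.02
tcp_pos: [0.6233, 0.226, 0.0694]
eef_rot: [100.0, 89.9, -150.5]
contact_force: [-0.3, -0.3, -0.7]
gripper_width: 0.0231
```

Request:
{"api": "play_rows", "payload": {"series": [0, 0, 0, 0, 0, 0, 0, 0, 0, 0, 0, 0, 0, 0, 0, 0, 0, 0, 0, 0]}}

```text
time_s: 11.43
tcp_pos: [0.6246, 0.2265, 0.0714]
eef_rot: [-75.7, 89.9, 33.9]
contact_force: [0.0, -0.4, -0.5]
gripper_width: 0.023
```

```bash
python3 snap.py a6 "[.628,.225,.06]"; python3 -c "
from go import *
rel([.627,.2245,.0683])"
```

```text
top crop corner 120 72
side crop corner 100 140
t 11.53 tcp [0.6245 0.2263 0.0711] w 0.0233 F [ 0.3  0.1 -0.6] j [  37.   27.  -11.    0.  -52. -107.]
axes(cols) [[0.001, -0.942, -0.334], [0.001, -0.334, 0.942], [-1.0, -0.001, 0.0]]
tool shift [ 0.0028 -0.0017 -0.0026] world [ 0.0025 -0.0018 -0.0028]
```

View pics/a6.png

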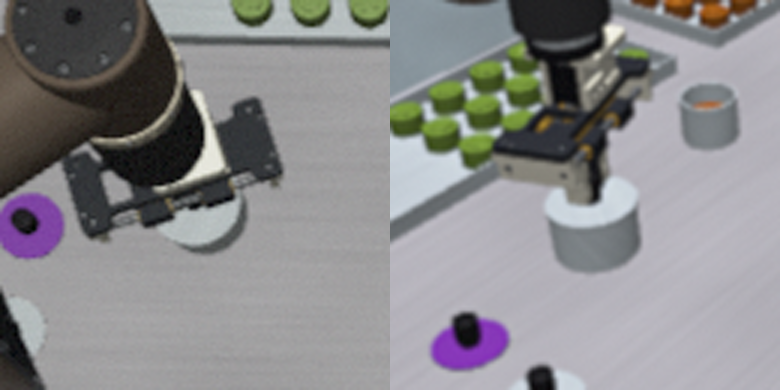

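Request:
{"api": "play_rows", "payload": {"series": [0.001, -0.001, -0.001, 0, 0.0015, 0, 0, 0, 0, 0, 0, 0, 0, 0, 0, 0, 0, 0, 0, 0]}}

```text
time_s: 11.95
tcp_pos: [0.6259, 0.2256, 0.0684]
eef_rot: [-94.7, 90.0, 14.8]
contact_force: [0.8, -0.7, 2.5]
gripper_width: 0.0233
```

Request:
{"api": "play_rows", "payload": {"series": [0, 0, 0, 0, 0, 0, 0, 0, 0, 0, 0, 0, 0, 0, 0, 0, 0, 0, 0, 0], "jaw": 55}}

```text
time_s: 12.37
tcp_pos: [0.6254, 0.2256, 0.0679]
eef_rot: [92.9, 90.0, -157.6]
contact_force: [0.4, -0.7, 0.4]
gripper_width: 0.047
```

Request:
{"api": "play_rows", "payload": {"series": [-0.01, 0, 0, 0, -0.02, 0, 0, 0, -0.03, 0, 0, 0, -0.03, 0, 0, 0, -0.03, 0, 0, 0]}}

```text
time_s: 12.78
tcp_pos: [0.6254, 0.2254, 0.1901]
eef_rot: [-168.3, 90.0, -58.8]
contact_force: [0.9, 1.0, -0.2]
gripper_width: 0.0482
```

```bash
python3 snap.py a7 "[.628,.225,.06]"; python3 -c "
from go import *
rel([.495,.422,.15])"
```

```text
top crop corner 120 72
side crop corner 100 140
t 12.88 tcp [0.6284 0.2268 0.1953] w 0.0483 F [ 0.2  0.1 -0.1] j [  37.   21.   -3.    0.  -65. -107.]
axes(cols) [[0.009, -0.942, -0.335], [0.004, -0.335, 0.942], [-1.0, -0.01, 0.001]]
tool shift [0.0449 0.0607 0.2285] world [-0.1334  0.1952 -0.0453]
```

View pics/a7.png

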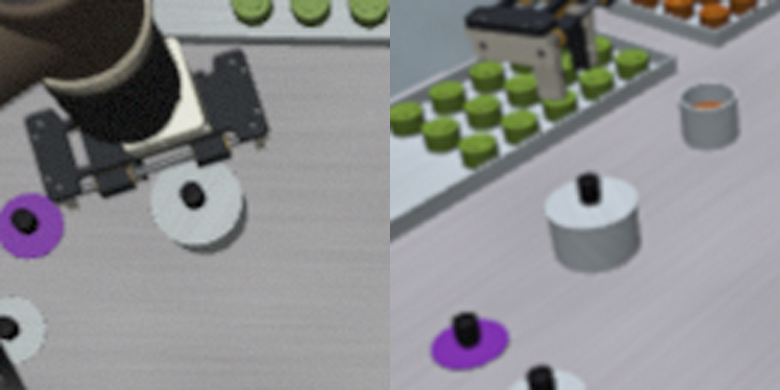

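The middle lid is seated. Next is the small grey lid (top image (123,182)), not the purple one at (130,147).

Request:
{"api": "play_rows", "payload": {"series": [0, 0.008, 0.03, 0, 0, 0.008, 0.03, 0, 0, 0.008, 0.03, 0, 0, 0.008, 0.03, 0, 0, 0.008, 0.03, 0]}}

```text
time_s: 13.3
tcp_pos: [0.5369, 0.3546, 0.1889]
eef_rot: [-63.4, 90.0, 46.1]
contact_force: [1.0, 0.3, -0.6]
gripper_width: 0.0485
```

Request:
{"api": "play_rows", "payload": {"series": [0, 0.008, 0.03, 0, 0, 0.007, 0.028, 0, 0.03, 0.006, 0.02, 0, 0.03, 0, 0, 0, 0.03, 0, 0, 0]}}

```text
time_s: 13.72
tcp_pos: [0.4911, 0.4219, 0.0983]
eef_rot: [-50.8, 89.9, 58.9]
contact_force: [0.4, 0.6, 0.1]
gripper_width: 0.048
```

Request:
{"api": "play_rows", "payload": {"series": [0.03, 0, 0, 0, 0, 0, 0, 0, 0, 0, 0, 0, 0, 0, 0, 0, 0, 0, 0, 0]}}

```text
time_s: 14.13
tcp_pos: [0.493, 0.4212, 0.0707]
eef_rot: [-60.0, 89.8, 49.5]
contact_force: [0.8, 0.3, 0.3]
gripper_width: 0.0482
```

```bash
python3 snap.py a8 "[.495,.422,.03]"; python3 -c "
from go import *
rel([.495,.422,.018])"
```

```text
top crop corner 56 115
side crop corner 84 201
t 14.23 tcp [0.4927 0.421  0.0703] w 0.0482 F [ 0.9  0.  -0.3] j [  58.   25.  -14.    0.  -51. -128.]
axes(cols) [[0.002, -0.942, -0.334], [0.003, -0.334, 0.942], [-1.0, -0.003, 0.002]]
tool shift [ 0.0523 -0.0023  0.0001] world [ 0.0023  0.001  -0.0523]
```

View pics/a8.png

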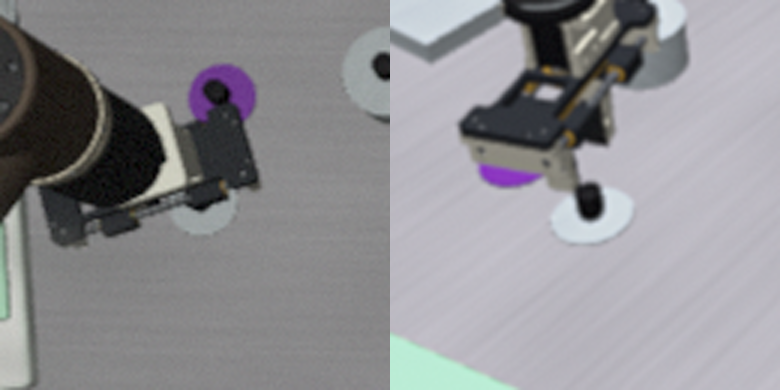

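Request:
{"api": "play_rows", "payload": {"series": [0.018, -0.002, 0, 0, 0.016, 0, 0, 0, 0.012, 0, 0, 0, 0.006, 0, 0, 0, 0, 0, 0, 0]}}

```text
time_s: 14.65
tcp_pos: [0.4934, 0.4201, 0.0151]
eef_rot: [124.1, 89.9, -126.4]
contact_force: [-0.1, 0.3, 0.1]
gripper_width: 0.048
```

Request:
{"api": "play_rows", "payload": {"series": [0, 0, 0, 0, 0, 0, 0, 0, 0, 0, 0, 0, 0, 0, 0, 0, 0, 0, 0, 0], "jaw": 0}}

```text
time_s: 15.07
tcp_pos: [0.494, 0.4211, 0.0168]
eef_rot: [-56.3, 89.9, 53.3]
contact_force: [-0.6, -0.6, 2.8]
gripper_width: 0.0228
```

Request:
{"api": "play_rows", "payload": {"series": [0, 0, 0, 0, 0, 0, 0, 0, 0, 0, 0, 0, 0, 0, 0, 0, 0, 0, 0, 0]}}

```text
time_s: 15.48
tcp_pos: [0.494, 0.4211, 0.0168]
eef_rot: [-61.7, 89.9, 47.8]
contact_force: [-1.6, 0.1, 5.5]
gripper_width: 0.0235
```

Request:
{"api": "play_rows", "payload": {"series": [-0.015, 0, 0, 0, -0.03, 0, 0, 0, -0.035, 0, 0, 0, -0.04, 0, 0, 0, -0.03, 0, 0, 0]}}

```text
time_s: 15.9
tcp_pos: [0.494, 0.4209, 0.1688]
eef_rot: [-71.6, 89.9, 38.0]
contact_force: [1.1, 0.9, -0.8]
gripper_width: 0.0234
```

```bash
python3 -c "
from go import *
rel([.674,-.013,.17])"
```

```text
t 15.9 tcp [0.494  0.4209 0.1688] w 0.0234 F [ 1.1  0.9 -0.8] j [  58.   20.   -7.    0.  -62. -128.]
axes(cols) [[0.001, -0.942, -0.334], [0.001, -0.334, 0.942], [-1.0, -0.001, 0.0]]
tool shift [-0.0013 -0.0245 -0.4691] world [ 0.18   -0.4339  0.0012]
```

Request:
{"api": "play_rows", "payload": {"series": [0, 0, -0.02, 0, 0, -0.002, -0.028, 0, 0, -0.002, -0.033, 0, 0, -0.002, -0.033, 0, 0, -0.002, -0.033, 0]}}

```text
time_s: 16.32
tcp_pos: [0.5504, 0.2835, 0.1658]
eef_rot: [88.0, 90.0, -162.5]
contact_force: [-0.0, 0.1, -1.1]
gripper_width: 0.0236
```

Request:
{"api": "play_rows", "payload": {"series": [0, -0.002, -0.033, 0, 0, -0.002, -0.033, 0, 0, -0.002, -0.033, 0, 0, -0.002, -0.033, 0, 0, -0.002, -0.033, 0]}}

```text
time_s: 16.73
tcp_pos: [0.6151, 0.1311, 0.1657]
eef_rot: [75.2, 90.0, -175.2]
contact_force: [0.2, 0.6, -0.3]
gripper_width: 0.023
```

Request:
{"api": "play_rows", "payload": {"series": [0, -0.002, -0.033, 0, 0, -0.002, -0.033, 0, 0.01, -0.001, -0.033, 0, 0.02, -0.001, -0.033, 0, 0.02, 0, -0.024, 0]}}

```text
time_s: 17.15
tcp_pos: [0.6737, -0.0147, 0.1158]
eef_rot: [-98.7, 89.9, 10.8]
contact_force: [0.1, -0.1, -0.6]
gripper_width: 0.0231
```

Request:
{"api": "play_rows", "payload": {"series": [0, 0, 0, 0, 0, 0, 0, 0, 0, 0, 0, 0, 0, 0, 0, 0, 0, 0, 0, 0]}}

```text
time_s: 17.57
tcp_pos: [0.6731, -0.0112, 0.1171]
eef_rot: [-94.8, 89.9, 14.8]
contact_force: [-0.2, 0.6, -0.4]
gripper_width: 0.0233
```

```bash
python3 snap.py a9 "[.674,-.013,.06]"; python3 -c "
from go import *
rel([.674,-.013,.0655])"
```

```text
top crop corner 198 59
side crop corner 140 105
t 17.67 tcp [ 0.673  -0.0113  0.117 ] w 0.0234 F [-0.8  0.2 -0.3] j [ 16.  25.  -8.  -0. -57. -86.]
axes(cols) [[0.001, -0.942, -0.335], [0.0, -0.335, 0.942], [-1.0, -0.001, -0.0]]
tool shift [ 0.0515 -0.0003 -0.002 ] world [ 0.001  -0.0017 -0.0515]
```

View pics/a9.png

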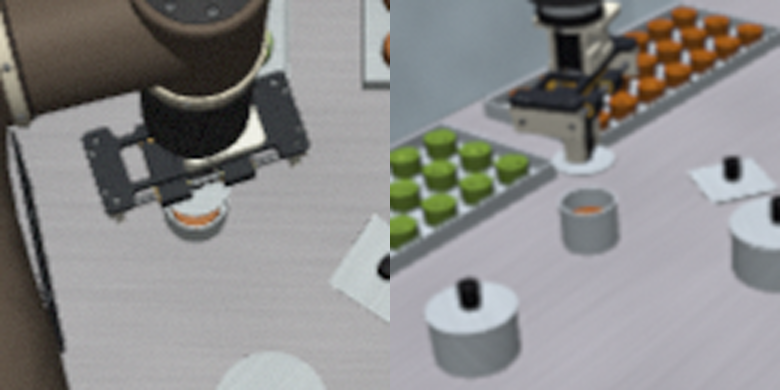

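Request:
{"api": "play_rows", "payload": {"series": [0.01, 0, -0.002, 0, 0.015, 0, 0, 0, 0.01, 0, 0, 0, 0.007, 0, 0, 0, 0.004, 0, 0, 0]}}

```text
time_s: 18.08
tcp_pos: [0.6727, -0.0142, 0.0685]
eef_rot: [81.8, 89.9, -168.6]
contact_force: [-0.1, 0.5, -0.8]
gripper_width: 0.023
```

Request:
{"api": "play_rows", "payload": {"series": [0, 0, 0, 0, 0, 0, 0, 0, 0, 0, 0, 0, 0, 0, 0, 0, 0, 0, 0, 0]}}

```text
time_s: 18.5
tcp_pos: [0.6738, -0.0141, 0.0707]
eef_rot: [-97.5, 89.9, 12.0]
contact_force: [0.7, 0.2, 0.5]
gripper_width: 0.0232
```

```bash
python3 snap.py a10 "[.674,-.013,.06]"; python3 -c "
from go import *
rel([.674,-.013,.0648])"
```

```text
top crop corner 198 59
side crop corner 140 105
t 18.6 tcp [ 0.6737 -0.0141  0.0705] w 0.023 F [-0.4 -0.6 -1.6] j [ 15.  28. -10.   0. -52. -86.]
axes(cols) [[0.001, -0.942, -0.334], [0.0, -0.334, 0.942], [-1.0, -0.001, -0.0]]
tool shift [ 0.0057 -0.0007  0.001 ] world [ 0.0003  0.0011 -0.0057]
```

View pics/a10.png

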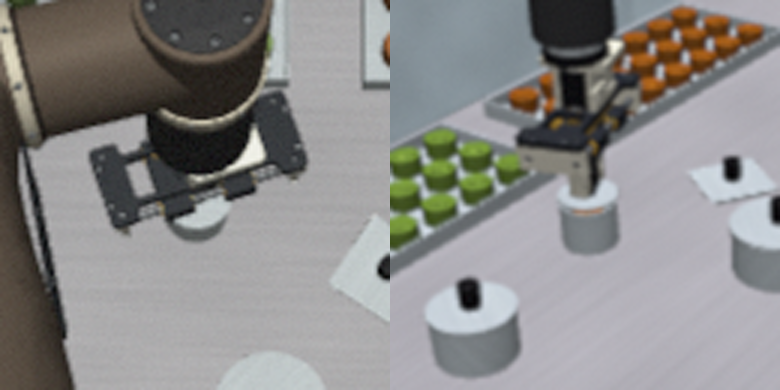

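The small lid is centred over the tin (side crop (588,195)) with its plug entering the mouth. Final lowering, release and retreat.

Request:
{"api": "play_rows", "payload": {"series": [0.002, 0, 0.001, 0, 0.002, 0, 0, 0, 0.001, 0, 0, 0, 0, 0, 0, 0, 0, 0, 0, 0]}}

```text
time_s: 19.02
tcp_pos: [0.6731, -0.0133, 0.0649]
eef_rot: [88.3, 90.0, -162.2]
contact_force: [0.4, 0.1, -0.9]
gripper_width: 0.0236
```

Request:
{"api": "play_rows", "payload": {"series": [0, 0, 0, 0, 0, 0, 0, 0, 0, 0, 0, 0, 0, 0, 0, 0, 0, 0, 0, 0], "jaw": 55}}

```text
time_s: 19.43
tcp_pos: [0.6732, -0.0133, 0.0651]
eef_rot: [-106.8, 90.0, 2.8]
contact_force: [-0.4, 0.3, 0.4]
gripper_width: 0.0472
```

Request:
{"api": "play_rows", "payload": {"series": [-0.01, 0, 0, 0, -0.02, 0, 0, 0, -0.03, 0, 0, 0, -0.03, 0, 0, 0, -0.03, 0, 0, 0]}}

```text
time_s: 19.85
tcp_pos: [0.673, -0.0134, 0.1872]
eef_rot: [-163.0, 90.0, -53.4]
contact_force: [0.8, -0.2, -0.5]
gripper_width: 0.048
```

Request:
{"api": "play_rows", "payload": {"series": [-0.03, 0, 0, 0, -0.03, 0, 0, 0, 0, 0.03, 0, 0, 0, 0.03, 0, 0, 0, 0.03, 0, 0]}}

```text
time_s: 20.27
tcp_pos: [0.5874, -0.0435, 0.2461]
eef_rot: [-92.9, 89.9, 16.7]
contact_force: [0.1, 0.3, -0.1]
gripper_width: 0.0483
```

```bash
python3 snap.py b1;python3 - <<'E'
from go import *
rel([.5,-.3,.25])
im,K,T=load("b1_side.npz");cv2.imwrite("pics/b1s.png",cv2.resize(im[140:300,90:330],None,fx=3.3,fy=3.3,interpolation=cv2.INTER_CUBIC))
im,K,T=load("b1_top.npz");cv2.imwrite("pics/b1t.png",cv2.resize(im[100:300,90:330],None,fx=3,fy=3,interpolation=cv2.INTER_CUBIC))
E
```

```text
t 20.37 tcp [ 0.585  -0.0445  0.2471] w 0.0481 F [ 1.1 -0.1 -0.5] j [ 15.  12.  -9.  -0. -69. -85.]
axes(cols) [[0.001, -0.943, -0.333], [0.001, -0.333, 0.943], [-1.0, -0.001, 0.0]]
tool shift [-0.0032  0.1653 -0.2125] world [-0.085  -0.2555  0.0029]
```

View pics/b1s.png

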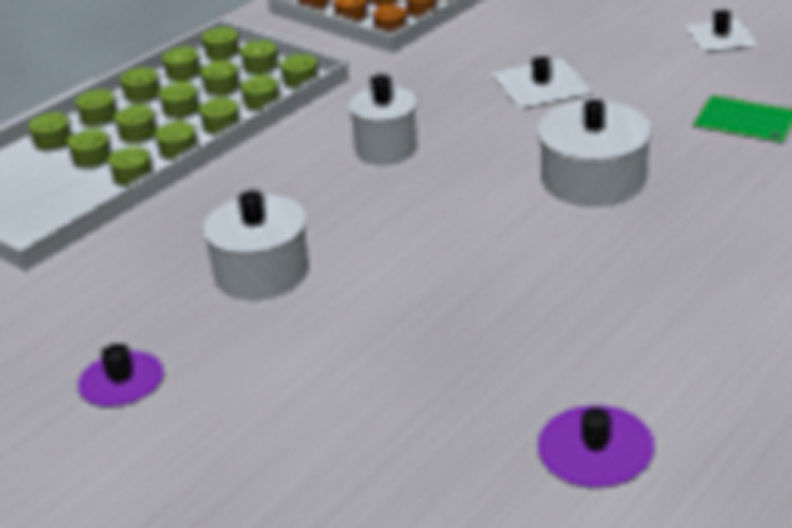

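View pics/b1t.png

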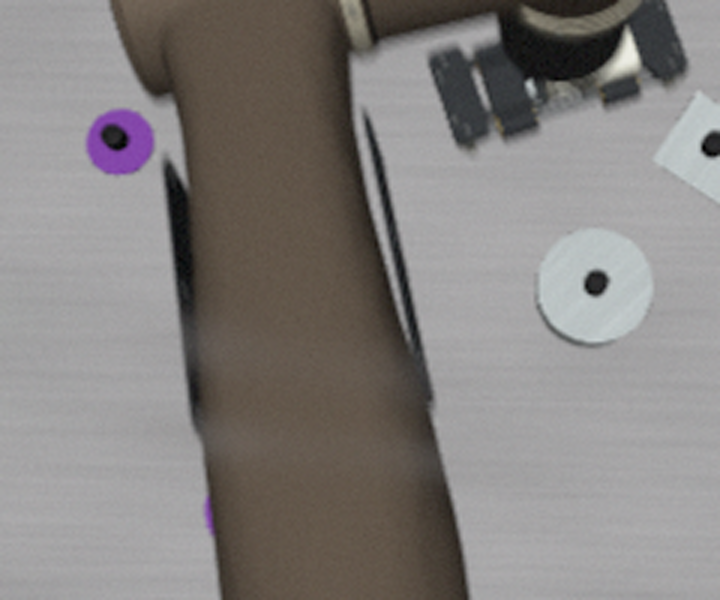

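In the side crop all three lids sit on their tins: small (383,105), middle (255,220) and large (594,130). I'll clear the arm for a check in both views.

Request:
{"api": "play_rows", "payload": {"series": [0, 0.02, -0.03, 0, 0, 0.02, -0.03, 0, 0, 0.02, -0.03, 0, 0, 0.02, -0.03, 0, 0, 0.02, -0.03, 0]}}

```text
time_s: 20.78
tcp_pos: [0.5438, -0.2195, 0.2462]
eef_rot: [-122.2, 89.9, -12.6]
contact_force: [-0.3, -0.4, 0.5]
gripper_width: 0.0486
```

Request:
{"api": "play_rows", "payload": {"series": [0, 0.005, -0.035, 0, 0, 0.005, -0.035, 0, 0, 0.005, -0.035, 0, 0, 0, -0.035, 0, 0, 0, -0.03, 0]}}

```text
time_s: 21.2
tcp_pos: [0.5871, -0.3859, 0.2459]
eef_rot: [-151.2, 90.0, -41.7]
contact_force: [-0.2, 0.6, -0.1]
gripper_width: 0.0481
```

Request:
{"api": "play_rows", "payload": {"series": [0, -0.01, -0.035, 0, 0, -0.01, -0.035, 0, 0, -0.01, -0.035, 0, 0, 0, 0, 0, 0, 0, 0, 0]}}

```text
time_s: 21.62
tcp_pos: [0.6504, -0.4738, 0.2422]
eef_rot: [46.2, 89.8, 155.6]
contact_force: [0.2, 0.0, 0.3]
gripper_width: 0.0482
```

```bash
python3 snap.py b2;python3 - <<'E'
from go import *
from meas import contour_fit
P=dict(small=(.674,-.013,.059),mid=(.626,.2245,.059),large=(.4572,-.0906,.059))
t=load("b2_top.npz");s=load("b2_side.npz")
seeds={}
K_={}
for n,(im,K,T),th in(("top",t,161),("side",s,178)):
    Ti=np.linalg.inv(T);S={}
    for k,p in P.items():
        v=K@(Ti[:3,:3]@np.array(p)+Ti[:3,3]);u=v[:2]/v[2];S[k]=(float(u[0])+(0 if n=="side" else 6),float(u[1])+4)
        v=K@(Ti[:3,:3]@np.array([p[0],p[1],.074])+Ti[:3,3]);a,b=(v[:2]/v[2]).round().astype(int);r=9
        m=cv2.moments((im[b-r:b+r+1,a-r:a+r+1].max(2)<(60 if n=="side" else 70)).astype(np.uint8),True)
        K_.setdefault(k,[]).append((a-r+m["m10"]/m["m00"],b-r+m["m01"]/m["m00"]))
    contour_fit(f"b2_{n}.npz",S,{k:.059 for k in S},lambda i:cv2.GaussianBlur(i,(3,3),0)[:,:,1]>th)
for k,(p,q) in K_.items():
    x,e=tri(ray(t[1],t[2],*p),ray(s[1],s[2],*q));print("knob",k,x.round(4),"gap",round(e,4))
o=[]
for (im,K,T) in (s,):
  for k,p in P.items():
    Ti=np.linalg.inv(T);v=K@(Ti[:3,:3]@np.array(p)+Ti[:3,3]);a,b=(v[:2]/v[2]).astype(int)
    o.append(cv2.resize(im[b-30:b+30,a-25:a+25],(260,312),interpolation=cv2.INTER_CUBIC))
cv2.imwrite("pics/b2z.png",np.hstack(o))
E
```

```text
b2_top.npz small [0.6365 0.3395] D 1489.6 sd 106.15 area 95448.5
b2_top.npz mid [0.6365 0.3395] D 1489.6 sd 106.15 area 95448.5
b2_top.npz large [0.6365 0.3395] D 1489.6 sd 106.15 area 95448.5
b2_side.npz small [ 0.6747 -0.0144] D 66.2 sd 0.87 area 64.0
b2_side.npz mid [0.6247 0.2247] D 90.3 sd 1.0 area 257.0
b2_side.npz large [ 0.4572 -0.0938] D 112.7 sd 1.01 area 311.0
knob small [ 0.6749 -0.0134  0.0744] gap 0.0017
knob mid [0.6261 0.2257 0.0737] gap 0.0021
knob large [ 0.4486 -0.1094  0.066 ] gap 0.0307
```

View pics/b2.png

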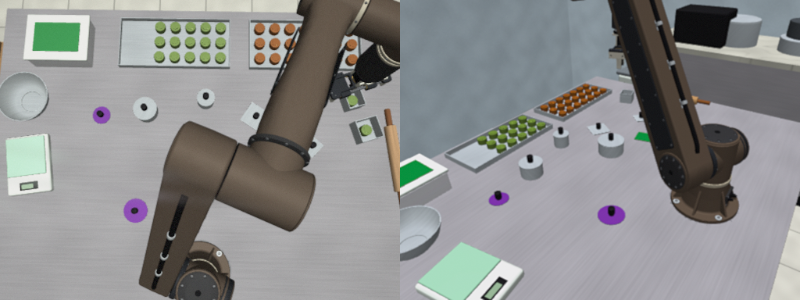

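View pics/b2z.png

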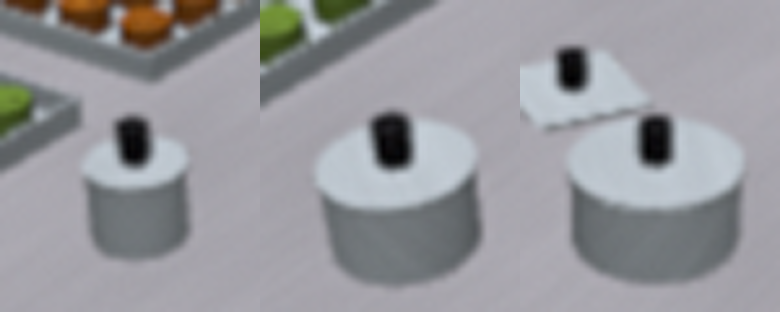

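```bash
python3 - <<'E'
from h import *
from plant import close_job
r=9;c=[]
for n,th in(("b1_top",70),("b1_side",60)):
    im,K,T=load(n+".npz");Ti=np.linalg.inv(T);v=K@(Ti[:3,:3]@np.array([.4572,-.0906,.074])+Ti[:3,3]);a,b=(v[:2]/v[2]).round().astype(int)
    m=cv2.moments((im[b-r:b+r+1,a-r:a+r+1].max(2)<th).astype(np.uint8),True)
    c.append(ray(K,T,a-r+m["m10"]/m["m00"],b-r+m["m01"]/m["m00"]))
x,e=tri(*c);print(x,e)
if abs(x[2]-.074)<.004: print(close_job())
E
```

```text
[ 0.45638563 -0.09162927  0.07368959] 0.0021789951306088917
the job is handed in; nothing more can be done
None
```

I closed the small, middle and large round tins, each with the lid of its own size. I picked each lid up by its knob, lowered it into the tin's mouth and released it. The job was handed in at about 22 s of the 96 s allowed.

- **Seating:** the knob centres measured 74.4 mm (small), 73.7 mm (middle) and 73.7 mm (large) above the table, against about 74 mm expected for a seated lid. In the side view all three lids look level and centred.
- **Left alone:** the square lids and the purple look-alikes were not touched, and show no visible change in the final pictures. Wrist force readings stayed under 10 N.
- **Checks that failed or disagreed:**
  - In the last top view the arm hid the large tin, so I measured its lid from the picture taken just before.
  - The disc-outline fit in that last top view failed because of a bad threshold, so the disc check rests on the side view alone. There the diameters came out 66, 90 and 113 mm, against 72, 94 and 116 mm true.
  - Before I moved anything, the two cameras disagreed on where the tins' rims were: about 2–3 mm for the middle and large tins, and 7 mm for the small one, where I judged the side fit to be bad. I lowered to in-between positions.

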